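# Slide the drip trough in behind the tap at the foot of the drying rack

## Robot

A 6-joint arm with a two-finger parallel gripper is mounted at the origin on the work surface. World frame = base frame: x ahead of the robot, y to its left, z up, the work surface at z = 0. Lengths are in m, angles in rad, forces in N, time in s.
With the tool pointing down it reaches from about 0.35 to 0.975 m from the base axis. Payload 4.9 kg.
Tool frame: the origin (TCP) lies on the mounting face of the last link; the fingertips stand 173 mm ahead of it and the grasp point (between the pads) lies 155 mm ahead of it; x points along the fingers, z is the direction in which the jaws open and shut, and the axes are right-handed (so a half turn about x gives the same grasp; the last joint's range is limited). The gripper opens to 85 mm and grips with 20 to 120 N. Pads are 22 mm wide; open, the fingers measure 114 mm over their backs; the gripper's body (76 mm by 85 mm) begins 54 mm behind the grasp point. The pads swing forward as they close: fully open they stand 13 mm farther back than shut.
Start: joints at [1.034, 0.053, 1.613, -0, 1.476, -0.119], TCP at [0.254, 0.571, 0.405] pointing down, gripper open.
Joint ranges: [-3.01, 3.01], [-1.01, 2.22], [0.06, 2.58], [-1.02, 4.17], [0.09, 2.62], [-3.14, 3.14]. Speed limits (rad/s): [2.57, 2.57, 3.14, 3.14, 3.14, 3.14].

## Interface

Orientations are given as a rotation vector (axis times angle).
In Python, from station import get_obs, get_image, get_calibration, finish_job, look_for, masks_of, tip_of gives the robot as it stands.
- The arm moves only by the tool carry_out, never from a script. Its argument "increments" is a list of rows, each a list of 3 entries, a list of its own where there are three numbers: the turn, a rotation vector about the world's x, y, z in units of 0.1 rad (1.0 is 0.1 rad), then the shift along the world's x, y, z in units of 20 mm (1.0 is 20 mm), then the opening, from 0 (shut) to 1 (fully open). A call has 1 to 8 rows; each row shifts and turns the pose as measured when the row begins; what a row does not reach is not made up. A row lasts 1/10 s, in which the tool goes at most 50 mm and 8.59 degrees, less where a joint would pass 70% of its speed; a pose out of reach is approached as far as the arm can. A call with a number of a shift or a turn outside -1 to 1 is refused whole. A call with a gripper value outside its range is refused whole. The fingers move at their own pace and stop on an object; "squeeze" is the grip in N (left out, the last holds). Time passes only in rows, so rows that do not move let the fingers close. It gives the time, the measured TCP pose, the force and the opening at its end, in the units of the state.
- get_obs(): the state, without advancing time (a new reading comes with each control period).
- get_image(name): name is "scene" or "side" or "wrist"; returns (picture, depth): 480x640x3 uint8, blue, green, red; 480x640 float32, m along the optical axis (not along the pixel's ray), 0 where there is no reading.
- get_calibration(name): a dict with "fx", "fy", "cx", "cy" (pixels), "position" and "orientation" of the camera in the world. Camera axes: x right, y down, z forward; pixel columns grow to the right and rows downward; lengths in m; the calibration is good to about 2 mm. The wrist camera is an equidistant fisheye: a pixel r from the principal point sees the ray r / f radians off the axis. A picture is of the moment at which its call begins: read the wrist's pose just before it. get_calibration takes no time and is no camera call; for the wrist camera it gives the pose at the moment of the call.
- finish_job(): hands the job in, once; it reports no verdict.
Trained networks look in the newest picture that a camera, given by its name, has taken for a name from the list of things; names that differ only in an ending like _2 or _b are one class to them, and where a whole thing is asked for, a point or a joint stands for the part that bears it (a point fixed in the world has none). Each returns a list of dicts, best first, with "p" (0 to 1); they miss things now and then, are a little off and sometimes report something else, mostly with a low value. They report only what shows in the picture. A call takes as long as a camera call.
- look_for(camera, query): "centre" ([column, row] in pixels, amid what is visible of it).
- masks_of(camera, query): "region" (480x640 bool, what is visible of it) and "centre" ([column, row] in pixels, amid what is visible of it).
- tip_of(camera, query): "centre" ([column, row] in pixels: a listed point, or the origin of a listed thing).
The state is a dict: "t": time; "q": joint angles; "dq": joint speeds; "effort": joint torques, N m; "tool_pos": TCP position; "tool_rot": TCP orientation; "contact_force": force on the tool from outside, world axes, zero at the start; "wrist_torque": the same for the moment, N m; "opening": finger opening in m.
Only numpy, scipy, OpenCV 4.12 (cv2) and the standard library are available. Lean on these libraries where they do the work, as an engineer would, in place of code of your own. Each camera call takes 0.05 s, during which the arm holds its last target.

## Task

The blue drip trough lies out on the worktop: without gripping or lifting it, push it along the worktop into its bay between the two feet of the drying rack. The tap stands in the way, so push the trough at an angle until its right-hand end is in behind the tap, then push the left-hand end in, until the trough lies square and fully home against the rack's back rail. Do not bump the tap with the robot, and leave the beaker, the jar, the pot and the soap bottle standing where they are.

Things in the scene. Friction and masses are not known exactly. Their poses are not given: they have to be found in the camera images.
- trough: Blue drip trough, closed bar with a flush steel slotted grid on top: 280 mm long (own y), 56 wide (own x), 30 high, edges rounded 6 mm, 0.3 to 0.65 kg, loose, slides flat on the worktop. Origin: centre of its underside. +y is its left-hand end, +x the side that goes against the back rail. It starts left of the tap, in front of the rack, within 0.3 rad of parallel to it.
- trough_right (a point): Middle of the end face of the trough's right-hand (-y) end, 15 mm above the worktop.
- trough_left (a point): Middle of the end face of the trough's left-hand (+y) end, 15 mm above the worktop.
- rack: Grey glassware drying rack, fixed. Origin: on the worktop at the front face of its back rail, midway between the feet; +x away from the robot, +y left along the rail. The rail is 20 mm high and joins the feet; the bay before it is 312 mm long, open in front and above. Behind, from x = +70 mm, a wire frame leans back, 275 mm high; its pegs reach forward to x = +60 mm, 110 mm up and higher.
- foot_left (a point): Front tip of the rack's left-hand foot, on its top, 24 mm above the worktop. Each foot is 22 mm wide with a round front 50 mm ahead of the rail's front face; the inner faces of the feet lie at rack y = +156 and -156 mm.
- foot_right (a point): Front tip of the rack's right-hand foot, likewise.
- tap: Steel mixer tap, fixed, in front of the right-hand part of the bay. Origin: centre of its foot on the worktop; axes parallel to the rack's. Body radius 27 mm up to 36 mm high, above that 24 mm; 150 high, with a lever on top towards the rack. The spout (70 to 135 mm high, 230 long) points right over the sink and a little to the robot. The rail's front face is 83 to 89 mm behind its back.
- beaker: Whitish translucent sample beaker upside down, 54 mm across, 65 mm high, loose. Origin: centre of its underside. Not to be moved.
- jar: Amber glass jar with a black cap, 60 mm across, 65 mm high, loose. Origin: centre of its underside. Not to be moved.
- pot: Whitish sample pot with a red lid, 60 mm across, 63 mm high, loose. Origin: centre of its underside. Not to be moved.
- soap: White soap bottle with a red pump, 68 mm across, 182 mm high, loose. Origin: centre of its underside. Not to be moved.

How it is judged:
On the way:
1. the trough's right-hand end is in behind the tap, past the tap's centre line, while its left-hand end is still out in front of the bay (x of trough_right in the frame of tap above 0.03 m and y of trough_right in the frame of tap below 0 m and x of trough_left in the frame of rack below -0.06 m), for 0.05 s.
At the end, for the whole second after the job is handed in: The trough lies flat and at rest between the rack's feet (its middle within 22 mm of the bay's middle, lengthwise), its back within 8 mm of the back rail and its length within 2.6 degrees of the rail; the bystanders stand where they were (x of trough in the frame of rack between -0.036 and -0.02 m and y of trough in the frame of rack between -0.022 and 0.022 m and angle between the y axis of trough and the y axis of rack, either way round below 0.045 rad and height (world z) of trough below 0.004 m and angle between trough's own z axis and vertical below 0.04 rad and linear speed of trough below 0.01 m/s); the robot touches nothing.
It fails at once if the trough is lifted or tipped (more than 10 mm off the worktop or 7 degrees) (height (world z) of trough above 0.01 m or angle between trough's own z axis and vertical above 0.12 rad).
It fails at once if the trough is gripped: the fingers stand astride it, touching it, with the grasp point down between its sides (x of the grasp point in the frame of trough between -0.024 and 0.024 m and y of the grasp point in the frame of trough between -0.14 and 0.14 m and z of the grasp point in the frame of trough below 0.042 m and contact force between the fingers and trough above 0.5 N).
It fails at once if the robot bumps the tap (over 8 N) (contact force between any of the arm, the fingers and tap above 8 N).
It fails at once if a bystander is shifted by more than 15 mm or tipped (distance of any of beaker, jar, pot, soap from where it was at the start of the episode above 0.015 m or angle between any of beaker, jar, pot, soap's own z axis and vertical above 0.25 rad).
It also fails if it takes over 72 s, if anything falls off the work surface, if the arm or the gripper's body presses on something with over 40 N, if the wrist force passes 120 N, or if a joint passes its speed limit or range.

## Working session

There is one attempt and no reset: what is moved stays moved. The work goes in short steps, Python scripts to look and compute and a tool call to move; the robot and the scene stay as the last step left them, time stands still between calls to the robot, and variables do not carry over. Pictures are saved under pics/ and viewed, and the job is handed in when it is done.

Besides the shell and the picture viewer there is one more tool, called after "Call:" by a JSON object that holds its "fn" and its "kwargs", one argument or row to a line. carry_out: Moves the arm, as the interface text tells. Shifts and turns lie within -1 to 1; 1 stands for 20 mm of shift or 0.1 rad of turn. Its arguments: {"type":"object","properties":{"increments":{"type":"array","items":{"type":"array"}},"squeeze":{"type":"number"}},"required":["increments"]}

```bash
ls; mkdir -p pics; python3 - <<'E'
from station import *
import cv2,numpy as np
o=get_obs();print(o)
for n in ["scene","side"]:
    im,d=get_image(n);cv2.imwrite(f"pics/{n}0.png",im);np.save(f"pics/{n}0.npy",d)
    print(n,get_calibration(n))
E
```

```text
pics
{'t': 0.0, 'q': array([ 1.03399691e+00,  5.33398406e-02,  1.61430459e+00, -8.85864427e-06,
        1.47601673e+00, -1.18986689e-01]), 'dq': array([-6.08036152e-05,  5.03549310e-04,  1.34486652e-03,  7.79541445e-04,
       -4.34299328e-04,  7.32528159e-05]), 'effort': array([ 1.66406617e-04, -3.93711913e+01, -3.70162332e+01, -1.29897562e-04,
        7.08896274e-03,  1.45495818e-06]), 'tool_pos': array([0.25345213, 0.57100086, 0.40346689]), 'tool_rot': array([-0.89716945,  1.38026453,  0.89565386]), 'contact_force': array([ 0.12626902, -0.06352079, -1.19417778]), 'wrist_torque': array([-0.02764816,  0.01395749,  0.02027119]), 'opening': 0.08536164364556667}
scene {'fx': 450.7793933125783, 'fy': 450.7793933125783, 'cx': 329.6101518749574, 'cy': 239.49172037092288, 'position': array([0.99221799, 0.72301016, 0.61156809]), 'orientation': array([-0.73110882, -2.47727517,  1.31635587])}
side {'fx': 564.1521947758564, 'fy': 564.1521947758564, 'cx': 302.56908910331464, 'cy': 249.19568762732803, 'position': array([ 0.32396203, -0.84148802,  0.8435858 ]), 'orientation': array([-2.27758824,  0.35333688, -0.13474256])}
```

View pics/scene0.png

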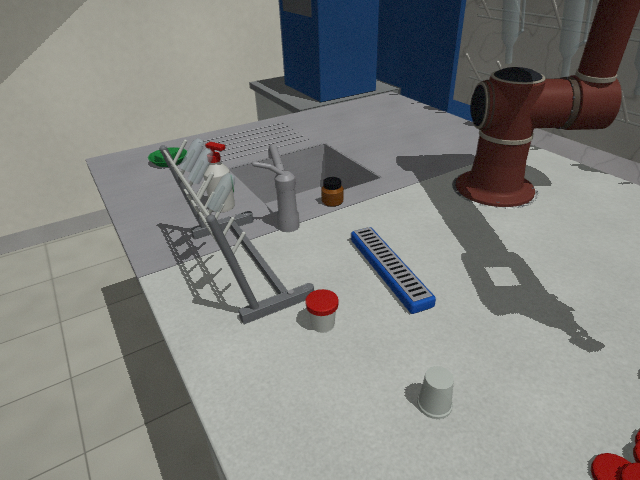

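View pics/side0.png

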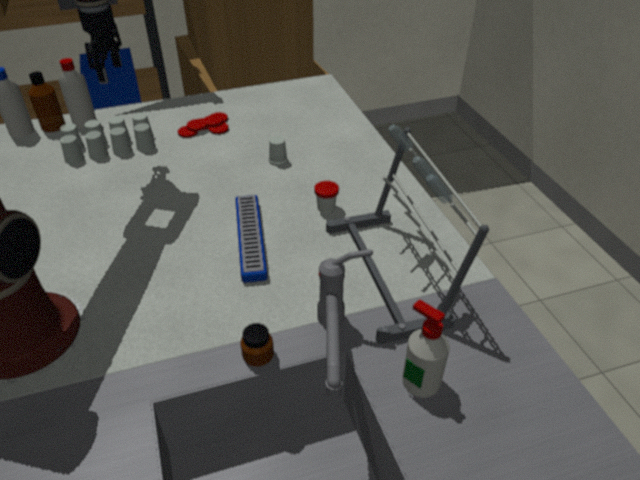

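The scene view shows the trough (350-435, 228-312), tap (287,200), rack, red-lid pot (322,310), beaker (437,392) and jar (332,192). The side view agrees. Now I'll measure them.

```bash
cat > h.py <<'E'
from station import *
import cv2,numpy as np
from scipy.spatial.transform import Rotation as R
def ray(c,px):
    px=np.atleast_2d(px).astype(float)
    d=np.c_[(px[:,0]-c['cx'])/c['fx'],(px[:,1]-c['cy'])/c['fy'],np.ones(len(px))]
    return d@R.from_rotvec(c['orientation']).as_matrix().T
def atz(c,px,z):
    d=ray(c,px);p=c['position'];return p+d*((z-p[2])/d[:,2])[:,None]
def cloud(c,mask,dep):
    v,u=np.nonzero(mask&(dep>0));return c['position']+ray(c,np.c_[u,v])*dep[v,u][:,None]
def trough(cam):
    im,d=get_image(cam);c=get_calibration(cam)
    m=masks_of(cam,"trough")
    if not m: print("none");return im
    reg=m[0]['region']; P=cloud(c,reg,d)
    T=P[(P[:,2]>0.022)&(P[:,2]<0.042)]
    r=cv2.minAreaRect((T[:,:2]*1000).astype(np.float32))
    (cx,cy),(w,h),a=r; a=a+90 if h>w else a
    a=(a+0)%180 # long axis dir deg
    print(cam,"p",round(m[0]['p'],2),"ctr",round(cx),round(cy),"size",round(w),round(h),"axis deg",round(a,1),"n",len(T),"ztop",np.round(np.median(T[:,2]),4))
    for q in ["trough_left","trough_right"]:
        t=tip_of(cam,q)
        if t: print(q,round(t[0]['p'],2),np.round(atz(c,t[0]['centre'],0.015)[0]*1000))
    return im
E
python3 - <<'E'
from h import *
for cam in ["scene","side"]:
    trough(cam)
    c=get_calibration(cam)
    for q,z in [("foot_left",.024),("foot_right",.024),("rack",0),("tap",0),("beaker",0),("jar",0),("pot",0),("soap",0)]:
        t=tip_of(cam,q)
        if t: print(q,[(round(k['p'],2),np.round(atz(c,k['centre'],z)[0]*1000)[:2],np.round(k['centre'])) for k in t[:2]])
print(get_obs()['t'])
E
```

```text
scene p 0.86 ctr 487 135 size 279 57 axis deg 80.2 n 2224 ztop 0.0308
trough_left 0.76 [510. 275.  15.]
trough_right 0.57 [469.   7.  15.]
foot_left [(0.93, array([654., 109.]), array([315., 284.]))]
foot_right [(0.94, array([ 648., -214.]), array([252., 215.]))]
rack [(0.6, array([703., -72.]), array([256., 258.]))]
tap [(0.71, array([ 591., -150.]), array([284., 227.]))]
beaker [(0.67, array([638., 437.]), array([432., 406.]))]
pot [(0.76, array([694., 193.]), array([320., 326.]))]
soap [(0.56, array([ 682., -342.]), array([222., 206.]))]
side p 0.64 ctr 484 126 size 277 55 axis deg 80.4 n 1921 ztop 0.0284
trough_left 0.94 [505. 278.  15.]
trough_right 0.91 [469.  -8.  15.]
foot_left [(0.65, array([ 678., -350.]), array([422., 380.])), (0.58, array([661., 110.]), array([326., 222.]))]
foot_right [(0.63, array([ 644., -234.]), array([378., 334.]))]
rack [(0.88, array([705., -56.]), array([371., 273.]))]
tap [(0.8, array([ 581., -147.]), array([330., 317.]))]
beaker [(0.97, array([636., 431.]), array([279., 160.])), (0.51, array([ 654., -215.]), array([378., 334.]))]
jar [(0.95, array([ 422., -193.]), array([257., 355.]))]
pot [(0.57, array([690., 191.]), array([327., 207.]))]
1.3
```

```bash
python3 - <<'E'
from h import *
for cam in ["scene","side"]:
    im,d=get_image(cam);c=get_calibration(cam)
    for q in ["rack","tap","pot","jar","beaker"]:
        m=masks_of(cam,q)
        if not m: continue
        P=cloud(c,m[0]['region'],d); 
        print(cam,q,round(m[0]['p'],2),len(P))
        if q=="rack":
            np.save(f"pics/rack_{cam}.npy",P)
            A=P[(P[:,2]>.012)&(P[:,2]<.03)]
            for y0 in range(-250,150,20):
                s=A[(A[:,1]*1000>=y0)&(A[:,1]*1000<y0+20)]
                if len(s)>5: print(y0+10,"x",np.round(np.percentile(s[:,0],[2,50,98])*1000),len(s),np.round(np.median(s[:,2])*1000))
        else:
            for a,b in [(5,36),(40,60),(60,70),(80,150)]:
                s=P[(P[:,2]*1000>a)&(P[:,2]*1000<b)]*1000
                if len(s)<10: continue
                # circle fit
                print(a,b,len(s),np.round(np.percentile(s[:,:2],[2,50,98],axis=0)).tolist())
    cv2.imwrite(f"pics/x.png",im)
# combined foot extents
P=np.vstack([np.load(f"pics/rack_{c}.npy") for c in["scene","side"]])*1000
A=P[(P[:,2]>20)&(P[:,2]<28)&(P[:,0]<690)]
for nm,s in [("L",A[A[:,1]>50]),("R",A[A[:,1]<-150])]:
    print(nm,len(s),np.round(np.percentile(s[:,:2],[1,50,99],axis=0)).tolist())
E
```

```text
scene rack 0.81 6681
-240 x [647. 715. 799.] 77 25.0
-220 x [648. 715. 798.] 321 22.0
-200 x [695. 703. 709.] 31 21.0
-180 x [696. 705. 709.] 33 22.0
-160 x [697. 707. 710.] 25 21.0
-140 x [698. 703. 711.] 14 21.0
-120 x [699. 709. 713.] 37 21.0
-100 x [700. 708. 713.] 34 21.0
-80 x [701. 709. 714.] 42 21.0
-60 x [702. 709. 715.] 40 21.0
-40 x [702. 711. 716.] 45 21.0
-20 x [702. 712. 717.] 45 21.0
0 x [704. 712. 718.] 45 21.0
20 x [706. 713. 719.] 49 21.0
40 x [706. 713. 720.] 47 21.0
60 x [707. 715. 720.] 54 21.0
80 x [707. 715. 721.] 53 21.0
100 x [662. 746. 814.] 403 25.0
120 x [667. 736. 811.] 519 21.0
scene tap 0.71 1470
5 36 214 [[567.0, -146.0], [593.0, -123.0], [608.0, -117.0]]
40 60 158 [[561.0, -151.0], [590.0, -127.0], [605.0, -119.0]]
60 70 59 [[567.0, -146.0], [591.0, -127.0], [604.0, -121.0]]
80 150 746 [[519.0, -353.0], [581.0, -133.0], [604.0, -121.0]]
scene pot 0.9 1101
5 36 264 [[673.0, 190.0], [699.0, 212.0], [712.0, 217.0]]
40 60 177 [[670.0, 190.0], [702.0, 216.0], [718.0, 222.0]]
60 70 601 [[663.0, 168.0], [690.0, 196.0], [716.0, 221.0]]
scene jar 0.58 559
5 36
[... 1267 characters left out ...]
ot 0.71 623
5 36 184 [[664.0, 164.0], [680.0, 171.0], [705.0, 189.0]]
40 60 155 [[660.0, 159.0], [683.0, 168.0], [713.0, 205.0]]
60 70 235 [[662.0, 163.0], [688.0, 188.0], [713.0, 214.0]]
side jar 0.88 1197
5 36 336 [[393.0, -223.0], [418.0, -218.0], [449.0, -196.0]]
40 60 319 [[395.0, -222.0], [419.0, -212.0], [449.0, -182.0]]
60 70 457 [[401.0, -215.0], [423.0, -194.0], [444.0, -171.0]]
side beaker 0.94 481
5 36 191 [[608.0, 405.0], [626.0, 415.0], [654.0, 433.0]]
40 60 119 [[611.0, 408.0], [628.0, 416.0], [652.0, 437.0]]
60 70 109 [[613.0, 411.0], [632.0, 429.0], [650.0, 453.0]]
L 220 [[659.0, 92.0], [675.0, 106.0], [690.0, 119.0]]
R 343 [[644.0, -489.0], [667.0, -229.0], [690.0, -214.0]]
```

```bash
cat >> h.py <<'E'
RO=np.array([.701,-.062]);RY=-.043
def to_rack(p):
    d=np.asarray(p)[:2]-RO;c,s=np.cos(RY),np.sin(RY);return np.array([c*d[0]+s*d[1],-s*d[0]+c*d[1]])
def from_rack(r):
    c,s=np.cos(RY),np.sin(RY);return RO+np.array([c*r[0]-s*r[1],s*r[0]+c*r[1]])
def tool():
    o=get_obs();M=R.from_rotvec(o['tool_rot']).as_matrix()
    # jaw yaw: deviation of jaw axis from world y, mod pi
    j=M[:,2];a=np.arctan2(-j[0],j[1]);a=(a+np.pi/2)%np.pi-np.pi/2
    g=o['tool_pos']+.155*M[:,0]
    print("t",round(o['t'],2),"tcp",np.round(o['tool_pos'],4),"grasp",np.round(g,4),"toolx",np.round(M[:,0],3),"jawyaw",round(a,3),"F",np.round(o['contact_force'],1),"q",np.round(o['q'],2),"open",round(o['opening'],3),"rackg",np.round(to_rack(g),4))
E
python3 - <<'E'
from h import *
tool()
# approach point at trough frame (-0.028-.04, -.02)
c,s=np.cos(-.169),np.sin(-.169)
for dx in(-.08,-.045,-.028):
    print(np.array([.4855,.130])+[c*dx-s*-.02,s*dx+c*-.02])
print("pot,tap rack",to_rack([.69,.192]),to_rack([.581,-.146]))
E
```

```text
t 1.9 tcp [0.2536 0.5712 0.4047] grasp [0.2536 0.5712 0.2497] toolx [-0.  0. -1.] jawyaw -0.418 F [ 0.5 -0.6  0.2] q [ 1.03  0.05  1.61  0.    1.48 -0.12] open 0.085 rackg [-0.4742  0.6134]
[0.40327579 0.12374067]
[0.43777716 0.11785378]
[0.45453497 0.11499444]
pot,tap rack [-0.02190847  0.25329236] [-0.11627819 -0.08908076]
```

Call:
{"fn": "carry_out", "kwargs": {
  "increments": [
    [[0,0,0.3],[0.3,-1,-0.3],1],
    [[0,0,0.3],[0.3,-1,-0.3],1],
    [[0,0,0.3],[0.3,-1,-0.3],1],
    [[0,0,0.3],[0.3,-1,-0.3],1],
    [[0,0,0.3],[0.3,-1,-0.3],1],
    [[0,0,0.3],[0.3,-1,-0.3],1],
    [[0,0,0.3],[0.3,-1,-0.3],1],
    [[0,0,0.3],[0.3,-1,-0.3],1]
  ]
}}

```text
t: 2.7
tool_pos: [0.302, 0.4075, 0.3568]
tool_rot: [-1.085, 1.278, 1.089]
contact_force: [0.6, 0.0, 0.7]
opening: 0.0852
```

Call:
{"fn": "carry_out", "kwargs": {
  "increments": [
    [[0,0,0],[0.3,-1,-0.3],1],
    [[0,0,0],[0.3,-1,-0.3],1],
    [[0,0,0],[0.3,-1,-0.3],1],
    [[0,0,0],[0.3,-1,-0.3],1],
    [[0,0,0],[0.3,-1,-0.3],1],
    [[0,0,0],[0.3,-1,-0.3],1],
    [[0,0,0],[0.3,-1,-0.3],1],
    [[0,0,0],[0.3,-1,-0.3],1]
  ]
}}

```text
t: 3.5
tool_pos: [0.3511, 0.2408, 0.3083]
tool_rot: [-1.087, 1.273, 1.089]
contact_force: [-0.0, 0.5, -1.0]
opening: 0.085
```

```bash
python3 -c "
from h import *
tool()"
```

```text
t 3.5 tcp [0.3511 0.2408 0.3083] grasp [0.3519 0.2417 0.1533] toolx [ 0.005  0.006 -1.   ] jawyaw -0.162 F [-0.   0.5 -1. ] q [ 0.43 -0.38  2.16  0.    1.36 -0.98] open 0.085 rackg [-0.3619  0.2884]
```

Call:
{"fn": "carry_out", "kwargs": {
  "increments": [
    [[0,0,0],[0.3,-1,-0.5],1],
    [[0,0,0],[0.3,-1,-0.5],1],
    [[0,0,0],[0.3,-1,-0.5],1],
    [[0,0,0],[0.3,-1,-0.8],1],
    [[0,0,0],[0.3,-1,-0.8],1],
    [[0,0,0],[0.3,-1,-0.8],1],
    [[0,0,0],[0.2,0,-0.8],1],
    [[0,0,0],[0,0,-0.8],1]
  ]
}}

```text
t: 4.3
tool_pos: [0.3939, 0.1137, 0.1989]
tool_rot: [-1.088, 1.264, 1.079]
contact_force: [0.9, -0.1, 0.2]
opening: 0.0851
```

```bash
python3 -c "
from h import *
tool()
im,d=get_image('side');cv2.imwrite('pics/s1.png',im)
im,d=get_image('wrist');cv2.imwrite('pics/w1.png',im)"
```

```text
t 4.3 tcp [0.3939 0.1137 0.1989] grasp [0.3966 0.1149 0.0439] toolx [ 0.017  0.008 -1.   ] jawyaw -0.166 F [ 0.9 -0.1  0.2] q [ 0.1  -0.26  2.27  0.01  1.12 -1.31] open 0.085 rackg [-0.3117  0.1637]
```

View pics/s1.png

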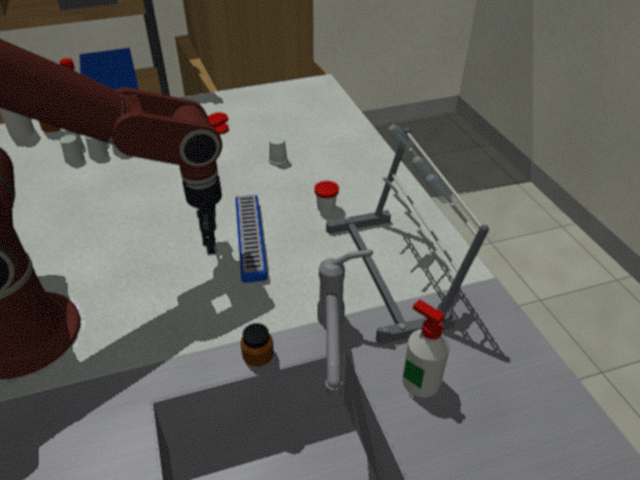

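View pics/w1.png

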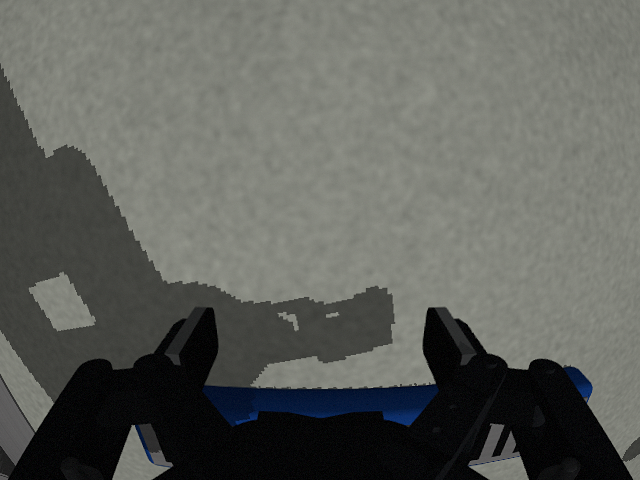

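Call:
{"fn": "carry_out", "kwargs": {
  "increments": [
    [[-0.08,0.17,0],[0,0,-0.7],1],
    [[0,0,0],[0,0,-0.6],1],
    [[0,0,0],[0.8,0,0],1],
    [[0,0,0],[0.6,0,0],1]
  ]
}}

```text
t: 4.8
tool_pos: [0.4208, 0.1147, 0.1717]
tool_rot: [-1.087, 1.285, 1.09]
contact_force: [0.1, -0.1, 1.0]
opening: 0.0851
```

```bash
python3 -c "
from h import *
tool()"
```

```text
t 4.8 tcp [0.4208 0.1147 0.1717] grasp [0.4203 0.1146 0.0167] toolx [-0.003 -0.    -1.   ] jawyaw -0.163 F [ 0.1 -0.1  1. ] q [ 0.1  -0.13  2.21 -0.    1.06 -1.31] open 0.085 rackg [-0.288   0.1644]
```

Call:
{"fn": "carry_out", "kwargs": {
  "increments": [
    [[0,0,0],[0.5,0,0],1],
    [[0,0,0],[0.5,0,0],1],
    [[0,0,0],[0.5,0,0],1],
    [[0,0,0.3],[0.5,0,0],1],
    [[0,0,0.3],[0.5,0,0],1],
    [[0,0,0.3],[0.5,0,0],1],
    [[0,0,0.3],[0.5,0,0],1]
  ]
}}

```text
t: 5.5
tool_pos: [0.4908, 0.1152, 0.1714]
tool_rot: [-1.172, 1.251, 1.199]
contact_force: [-8.9, -0.5, 7.1]
opening: 0.085
```

```bash
python3 -c "
from h import *
tool()
im=trough('side');cv2.imwrite('pics/s2.png',im)
im=trough('scene');cv2.imwrite('pics/sc2.png',im)"
```

```text
t 5.5 tcp [0.4908 0.1152 0.1714] grasp [0.4865 0.1145 0.0165] toolx [-0.028 -0.005 -1.   ] jawyaw -0.037 F [-8.9 -0.5  7.1] q [ 0.08  0.05  2.04 -0.    1.08 -1.45] open 0.085 rackg [-0.2219  0.1671]
side p 0.73 ctr 526 113 size 243 56 axis deg 87.7 n 1277 ztop 0.0285
trough_left 0.59 [530. 282.  15.]
trough_right 0.79 [526.  -3.  15.]
scene p 0.75 ctr 530 142 size 275 58 axis deg 88.0 n 2363 ztop 0.0308
trough_left 0.62 [527. 276.  15.]
trough_right 0.58 [519.  -1.  15.]
```

View pics/sc2.png

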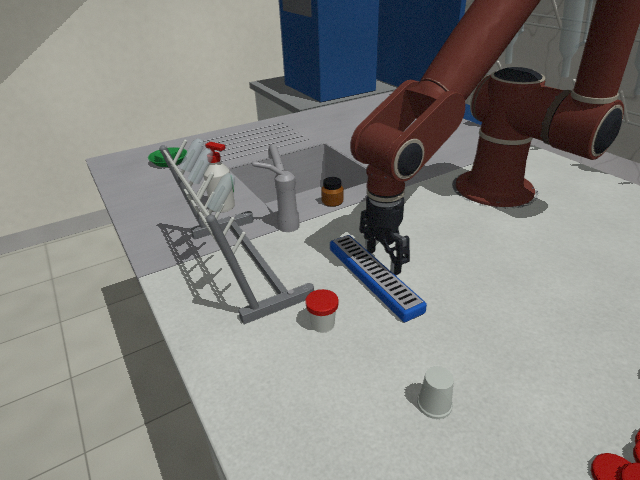

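Call:
{"fn": "carry_out", "kwargs": {
  "increments": [
    [[0,-0.15,0.4],[0.5,0,0],1],
    [[0,-0.15,0.4],[0.5,0,0],1],
    [[0,-0.1,0.4],[0.5,0,0],1],
    [[0,-0.1,0.4],[0.5,0,0],1],
    [[0,-0.1,0.4],[0.5,0,0],1],
    [[0,0,0.4],[0.5,0,0],1],
    [[0,0,0.3],[0.3,0,0],1]
  ]
}}

```text
t: 6.6
tool_pos: [0.5497, 0.1146, 0.1695]
tool_rot: [-1.393, 1.09, 1.376]
contact_force: [-6.4, -1.8, 6.2]
opening: 0.085
```

```bash
python3 -c "
from h import *
tool()
im=trough('side');cv2.imwrite('pics/s3.png',im)
im=trough('scene');cv2.imwrite('pics/sc3.png',im)"
```

```text
t 6.6 tcp [0.5497 0.1146 0.1695] grasp [0.5505 0.1133 0.0146] toolx [ 0.005 -0.009 -1.   ] jawyaw 0.24 F [-6.4 -1.8  6.2] q [ 0.07  0.17  1.91 -0.01  1.05 -1.73] open 0.085 rackg [-0.1579  0.1687]
side p 0.7 ctr 584 140 size 57 277 axis deg 103.9 n 761 ztop 0.0281
trough_left 0.85 [548. 288.  15.]
trough_right 0.77 [621.   3.  15.]
scene p 0.79 ctr 584 147 size 59 280 axis deg 103.9 n 2652 ztop 0.0308
trough_left 0.63 [545. 280.  15.]
trough_right 0.65 [615.  10.  15.]
```

View pics/sc3.png

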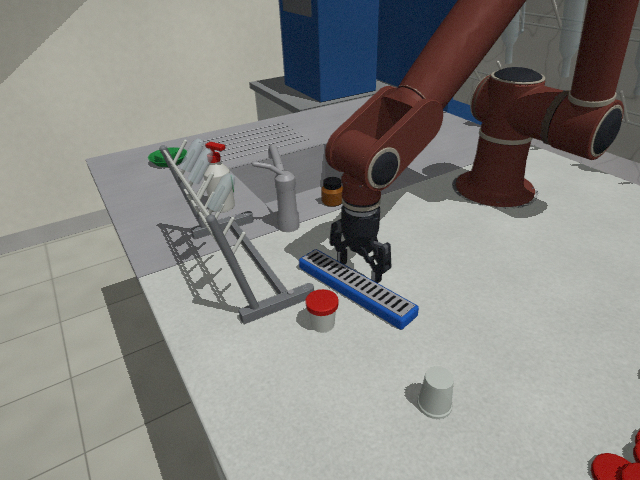

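Call:
{"fn": "carry_out", "kwargs": {
  "increments": [
    [[0,0,0],[-0.8,-0.2,0],1],
    [[0,0,0],[-0.8,-0.2,0],1],
    [[0,0,-0.5],[0,0,1],0.8],
    [[0,0,-1],[0,0,1],0.6],
    [[0,0,-1],[0,0.3,1],0.4],
    [[0,0,-1],[0,1,0.6],0.35],
    [[0,0,-1],[0,1,0],0.35],
    [[0,0,-1],[0,1,0],0.35]
  ]
}}

```text
t: 7.8
tool_pos: [0.5173, 0.174, 0.246]
tool_rot: [-0.965, 1.341, 0.94]
contact_force: [0.8, -0.4, -0.0]
opening: 0.0296
```

Call:
{"fn": "carry_out", "kwargs": {
  "increments": [
    [[0,0,-1],[0,1,0],0.35],
    [[0,0,-1],[0,1,0],0.35],
    [[0,0,-1],[0,1,0],0.35],
    [[0,0,-1],[0,1,0],0.35],
    [[0,0,-1],[0,1,0],0.35],
    [[0,0,-1],[0,1,0],0.35],
    [[0,0,-1],[0,1,0],0.35],
    [[0,0,-1],[0,0.5,0],0.35]
  ]
}}

```text
t: 8.6
tool_pos: [0.5178, 0.3337, 0.2494]
tool_rot: [-0.32, 1.528, 0.295]
contact_force: [-0.1, 0.7, 0.6]
opening: 0.03
```

```bash
python3 -c "
from h import *
tool()"
```

```text
t 8.6 tcp [0.5178 0.3337 0.2494] grasp [0.5214 0.3318 0.0945] toolx [ 0.023 -0.012 -1.   ] jawyaw -1.178 F [-0.1  0.7  0.6] q [ 0.46  0.17  1.76 -0.02  1.2   0.07] open 0.03 rackg [-0.1964  0.3858]
```

Call:
{"fn": "carry_out", "kwargs": {
  "increments": [
    [[0.12,0.23,-0.5],[0.4,0.3,0],0.35],
    [[0,0,-0.5],[0.3,0.1,-0.5],0.35],
    [[0,0,-0.5],[0,0,-1],0.35],
    [[0,0,0],[0,0,-1],0.35],
    [[0,0,0],[0,0,-1],0.35],
    [[0,0,0],[0,0,-0.2],0.35]
  ]
}}

```text
t: 9.2
tool_pos: [0.533, 0.3467, 0.1768]
tool_rot: [-0.177, 1.55, 0.192]
contact_force: [0.1, 0.4, -0.6]
opening: 0.0301
```

```bash
python3 -c "
from h import *
tool()
im=trough('side');cv2.imwrite('pics/s4.png',im)
im=trough('scene');cv2.imwrite('pics/sc4.png',im)"
```

```text
t 9.2 tcp [0.533  0.3467 0.1768] grasp [0.5348 0.3484 0.0219] toolx [ 0.011  0.011 -1.   ] jawyaw -1.335 F [ 0.1  0.4 -0.6] q [0.46 0.31 1.73 0.01 1.09 0.22] open 0.03 rackg [-0.1837  0.4029]
side p 0.69 ctr 583 142 size 57 282 axis deg 104.1 n 1798 ztop 0.0282
trough_left 0.71 [547. 284.  15.]
scene p 0.71 ctr 585 148 size 58 279 axis deg 103.7 n 2626 ztop 0.0308
trough_left 0.82 [546. 282.  15.]
trough_right 0.79 [609.   4.  15.]
```

View pics/sc4.png

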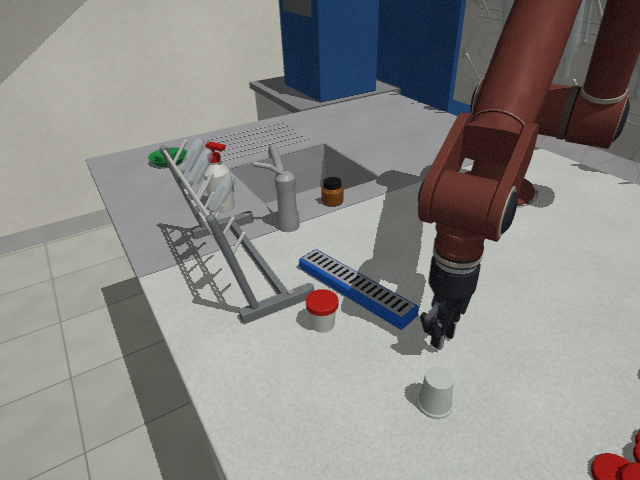

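Call:
{"fn": "carry_out", "kwargs": {
  "increments": [
    [[-0.1,0.1,0],[0.24,-0.97,0],0.35],
    [[0,0,0],[0.2,-0.8,0],0.35],
    [[0,0,0],[0.12,-0.5,0],0.35],
    [[0,0,0],[0.14,-0.58,0],0.35],
    [[0,0,0],[0.14,-0.58,0],0.35],
    [[0,0,0],[0.14,-0.58,0],0.35],
    [[0,0,0],[0.14,-0.58,0],0.35],
    [[0,0,0],[0.14,-0.58,0],0.35]
  ]
}}

```text
t: 10.4
tool_pos: [0.5609, 0.2403, 0.1834]
tool_rot: [-0.178, 1.552, 0.193]
contact_force: [-1.0, 3.7, 0.6]
opening: 0.03
```

```bash
python3 -c "
from h import *
tool()
im=trough('side');cv2.imwrite('pics/s5.png',im)
im=trough('scene');cv2.imwrite('pics/sc5.png',im)"
```

```text
t 10.4 tcp [0.5609 0.2403 0.1834] grasp [0.5624 0.2419 0.0284] toolx [ 0.01  0.01 -1.  ] jawyaw -1.334 F [-1.   3.7  0.6] q [0.28 0.25 1.79 0.01 1.09 0.04] open 0.03 rackg [-0.1516  0.2976]
side p 0.75 ctr 591 104 size 57 264 axis deg 103.6 n 1709 ztop 0.0283
trough_left 0.81 [563. 242.  15.]
trough_right 0.91 [628. -46.  15.]
scene p 0.98 ctr 597 100 size 58 284 axis deg 102.8 n 1916 ztop 0.0308
trough_left 0.97 [556. 228.  15.]
trough_right 0.84 [625. -45.  15.]
```

View pics/sc5.png

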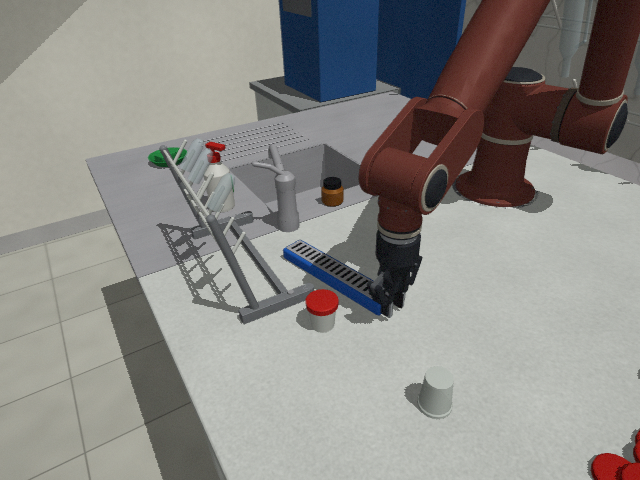

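Call:
{"fn": "carry_out", "kwargs": {
  "increments": [
    [[-0.1,0.1,0],[0.14,-0.58,-0.2],0.35],
    [[0,0,0],[0.14,-0.58,-0.2],0.35],
    [[0,0,0],[0.14,-0.58,-0.1],0.35],
    [[0,0,0],[0.14,-0.58,-0.1],0.35],
    [[0,0,0],[0.14,-0.58,-0.05],0.35],
    [[0,0,0],[0.14,-0.58,-0.05],0.35],
    [[0,0,0],[0.14,-0.58,-0.05],0.35]
  ]
}}

```text
t: 11.5
tool_pos: [0.5829, 0.1689, 0.1774]
tool_rot: [-0.168, 1.553, 0.208]
contact_force: [-2.0, 6.5, 4.6]
opening: 0.0299
```

```bash
python3 -c "
from h import *
tool()
im=trough('side');cv2.imwrite('pics/s6.png',im)
im=trough('scene');cv2.imwrite('pics/sc6.png',im)"
```

```text
t 11.5 tcp [0.5829 0.1689 0.1774] grasp [0.5839 0.173  0.0224] toolx [ 0.006  0.027 -1.   ] jawyaw -1.332 F [-2.   6.5  4.6] q [ 0.16  0.25  1.8   0.03  1.08 -0.1 ] open 0.03 rackg [-0.1271  0.2298]
side p 0.73 ctr 616 25 size 57 283 axis deg 103.6 n 1689 ztop 0.0283
trough_left 0.74 [577. 171.  15.]
trough_right 0.59 [ 657. -112.   15.]
scene p 0.94 ctr 618 29 size 58 285 axis deg 103.6 n 1648 ztop 0.031
trough_left 0.82 [578. 153.  15.]
trough_right 0.81 [ 649. -121.   15.]
```

View pics/s6.png

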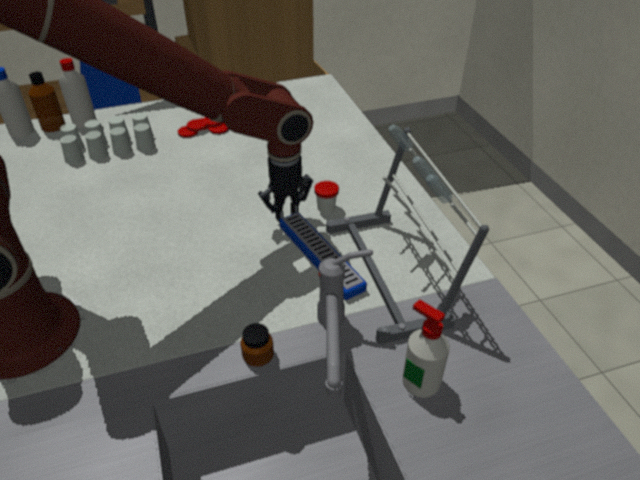

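View pics/sc6.png

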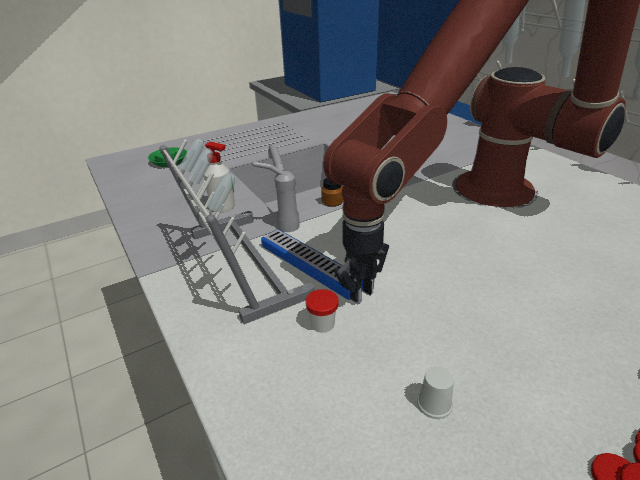

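Call:
{"fn": "carry_out", "kwargs": {
  "increments": [
    [[-0.1,0.05,-0.05],[0.13,-0.58,-0.05],0.35],
    [[-0.1,0,-0.05],[0.13,-0.58,-0.05],0.35],
    [[-0.1,0,-0.05],[0.13,-0.58,-0.05],0.35],
    [[-0.05,0,-0.05],[0.13,-0.58,-0.05],0.35],
    [[-0.05,0,-0.05],[0.12,-0.58,-0.05],0.35]
  ]
}}

```text
t: 12.4
tool_pos: [0.5965, 0.1163, 0.1755]
tool_rot: [-0.172, 1.559, 0.168]
contact_force: [-2.5, 7.0, 4.3]
opening: 0.03
```

```bash
python3 -c "
from h import *
tool()
im=trough('side');cv2.imwrite('pics/s7.png',im)
im=trough('scene');cv2.imwrite('pics/sc7.png',im)"
```

```text
t 12.4 tcp [0.5965 0.1163 0.1755] grasp [0.5973 0.116  0.0205] toolx [ 0.005 -0.002 -1.   ] jawyaw -1.354 F [-2.5  7.   4.3] q [ 0.07  0.26  1.8  -0.    1.08 -0.15] open 0.03 rackg [-0.1113  0.1734]
side p 0.75 ctr 628 -33 size 57 282 axis deg 102.4 n 1894 ztop 0.0283
trough_left 0.86 [593. 108.  15.]
trough_right 0.91 [ 661. -177.   15.]
scene p 0.72 ctr 631 -32 size 58 280 axis deg 102.6 n 1409 ztop 0.0309
trough_left 0.79 [598. 104.  15.]
trough_right 0.72 [ 659. -164.   15.]
```

View pics/sc7.png

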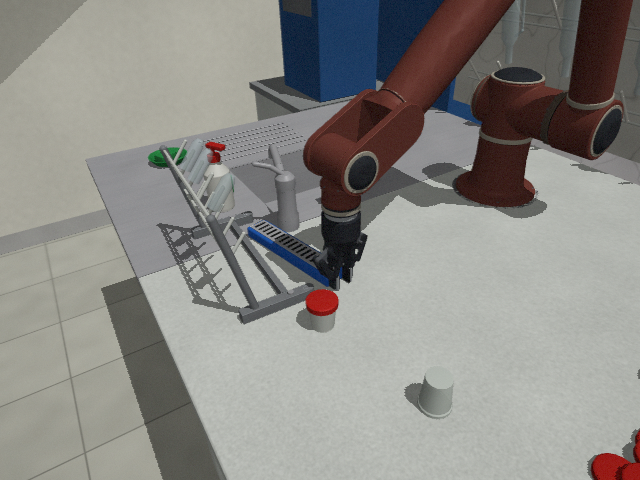

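Call:
{"fn": "carry_out", "kwargs": {
  "increments": [
    [[0,0,-0.1],[0.1,-0.55,0],0.35],
    [[0,0,-0.1],[0.1,-0.4,0],0.35],
    [[0,0,0],[0,0,0],0.35]
  ]
}}

```text
t: 13.1
tool_pos: [0.5997, 0.0972, 0.1741]
tool_rot: [-0.156, 1.563, 0.153]
contact_force: [0.7, -0.3, 0.6]
opening: 0.0299
```

```bash
python3 -c "
from h import *
tool()
im=trough('side');cv2.imwrite('pics/s8.png',im)
im=trough('scene');cv2.imwrite('pics/sc8.png',im)"
```

```text
t 13.1 tcp [0.5997 0.0972 0.1741] grasp [0.6001 0.097  0.0191] toolx [ 0.003 -0.002 -1.   ] jawyaw -1.374 F [ 0.7 -0.3  0.6] q [ 0.04  0.26  1.8  -0.    1.08 -0.16] open 0.03 rackg [-0.1077  0.1545]
side p 0.69 ctr 631 -53 size 57 281 axis deg 101.7 n 1936 ztop 0.0283
trough_left 0.6 [600.  91.  15.]
trough_right 0.64 [ 667. -187.   15.]
scene p 0.94 ctr 632 -48 size 56 278 axis deg 101.5 n 1361 ztop 0.0309
trough_left 0.61 [601.  85.  15.]
trough_right 0.91 [ 661. -192.   15.]
```

View pics/s8.png

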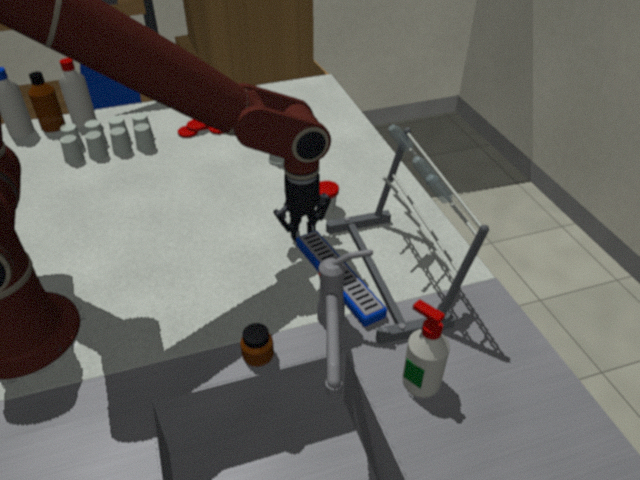

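Call:
{"fn": "carry_out", "kwargs": {
  "increments": [
    [[0,0,0],[-0.2,0.9,0],0.35],
    [[0,0,0],[-0.2,0.9,0.1],0.35],
    [[0,0,0.5],[-0.3,0,1],0.35],
    [[0,0,1],[-0.5,0,1],0.5],
    [[0,0,1],[-1,0,1],0.7],
    [[0,0,1],[-1,0,0.7],1],
    [[0,0,1],[-0.5,-0.5,0],1],
    [[0,0,1],[0,-0.5,0],1]
  ]
}}

```text
t: 14.3
tool_pos: [0.5223, 0.116, 0.2523]
tool_rot: [-0.607, 1.483, 0.6]
contact_force: [0.4, -0.0, -0.6]
opening: 0.0852
```

Call:
{"fn": "carry_out", "kwargs": {
  "increments": [
    [[0,0,1],[0,-0.7,0],1],
    [[0,0,1],[0,-0.7,0],1],
    [[0,0,1],[0,-0.7,0],1],
    [[0,0,1],[0,-0.7,0],1],
    [[0,0,1],[0,-0.7,0],1],
    [[0,0,1],[0,-0.7,0],1],
    [[0,0,1],[0,-0.7,0],1],
    [[0,0,1],[0,0,0],1]
  ]
}}

```text
t: 15.1
tool_pos: [0.5211, 0.0143, 0.2538]
tool_rot: [-1.24, 1.185, 1.232]
contact_force: [-0.2, 0.0, 0.3]
opening: 0.0854
```

```bash
python3 -c "
from h import *
tool()"
```

```text
t 15.1 tcp [0.5211 0.0143 0.2538] grasp [0.5223 0.0144 0.0988] toolx [ 0.008  0.001 -1.   ] jawyaw 0.038 F [-0.2  0.   0.3] q [-0.12 -0.05  1.98  0.    1.2  -1.72] open 0.085 rackg [-0.1818  0.0687]
```

Call:
{"fn": "carry_out", "kwargs": {
  "increments": [
    [[0,0.08,0.8],[0.4,-0.6,-0.5],1],
    [[0,0,0.8],[0.4,-0.6,-0.8],1],
    [[0,0,0],[0,0,-0.9],1],
    [[0,0,0],[0,0,-0.9],1],
    [[0,0,0],[0,0,-0.9],1]
  ]
}}

```text
t: 15.6
tool_pos: [0.5396, -0.0116, 0.1759]
tool_rot: [-1.365, 1.099, 1.351]
contact_force: [1.1, 0.0, 0.1]
opening: 0.0851
```

```bash
python3 -c "
from h import *
tool()
im=trough('side');cv2.imwrite('pics/s9.png',im)
im=trough('scene');cv2.imwrite('pics/sc9.png',im)"
```

```text
t 15.6 tcp [ 0.5396 -0.0116  0.1759] grasp [ 0.541  -0.0118  0.0209] toolx [ 0.009 -0.001 -1.   ] jawyaw 0.206 F [1.1 0.  0.1] q [-0.16  0.11  1.97  0.    1.05 -1.94] open 0.085 rackg [-0.162   0.0433]
side p 0.71 ctr 632 -56 size 57 277 axis deg 101.5 n 1828 ztop 0.0284
trough_left 0.84 [603.  88.  15.]
trough_right 0.89 [ 660. -191.   15.]
scene p 0.63 ctr 632 -47 size 57 280 axis deg 101.3 n 1839 ztop 0.0309
trough_left 0.92 [603.  95.  15.]
```

View pics/s9.png

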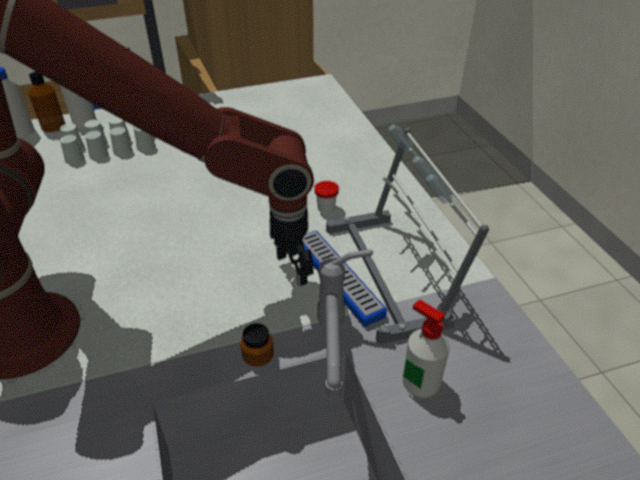

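View pics/sc9.png

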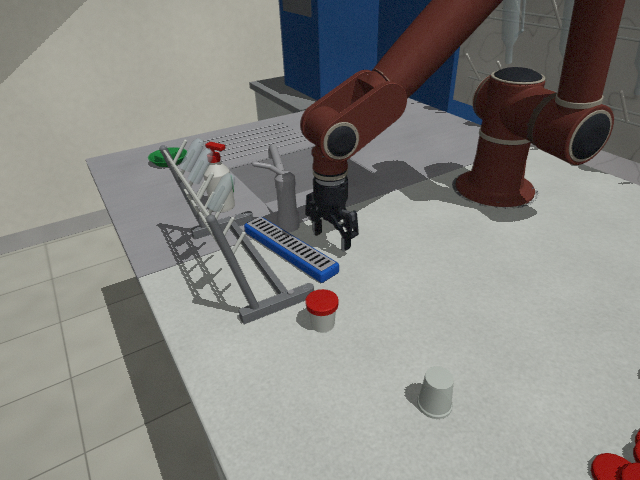

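Call:
{"fn": "carry_out", "kwargs": {
  "increments": [
    [[0,0.08,0],[0.95,0.19,-0.15],1],
    [[0,0,0],[0.8,0.15,-0.1],1],
    [[0,0,-0.2],[0.4,0.08,0],1],
    [[0,0,-0.3],[0.4,0.07,0],1],
    [[0,0,-0.3],[0.4,0.05,0],1],
    [[0,0,-0.3],[0.4,0.04,0],1]
  ]
}}

```text
t: 16.6
tool_pos: [0.607, 0.0011, 0.1751]
tool_rot: [-1.274, 1.17, 1.278]
contact_force: [-5.1, 0.1, 2.1]
opening: 0.0857
```

```bash
python3 -c "
from h import *
tool()
im=trough('side');cv2.imwrite('pics/s10.png',im)
im=trough('scene');cv2.imwrite('pics/sc10.png',im)"
```

```text
t 16.6 tcp [0.607  0.0011 0.1751] grasp [0.6063 0.0008 0.0201] toolx [-0.005 -0.001 -1.   ] jawyaw 0.09 F [-5.1  0.1  2.1] q [-0.12  0.26  1.8  -0.    1.09 -1.78] open 0.086 rackg [-0.0973  0.0587]
side p 0.75 ctr 650 -64 size 58 262 axis deg 94.9 n 1547 ztop 0.0284
trough_left 0.63 [629.  86.  15.]
trough_right 0.81 [ 665. -193.   15.]
scene p 0.72 ctr 651 -43 size 62 290 axis deg 93.9 n 1874 ztop 0.031
trough_left 0.77 [637.  92.  15.]
trough_right 0.84 [ 664. -186.   15.]
```

View pics/sc10.png

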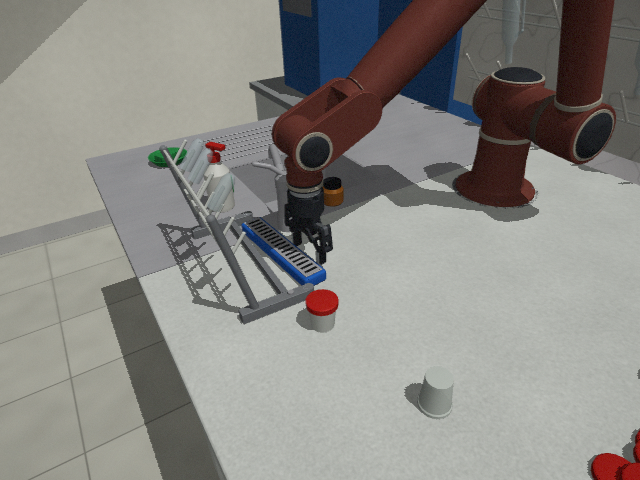

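Call:
{"fn": "carry_out", "kwargs": {
  "increments": [
    [[0,-0.03,-0.25],[0.35,-0.12,-0.1],1],
    [[0,0,-0.25],[0.35,-0.12,-0.05],1]
  ]
}}

```text
t: 17.2
tool_pos: [0.6196, -0.0034, 0.172]
tool_rot: [-1.235, 1.194, 1.243]
contact_force: [-4.7, 2.4, 3.3]
opening: 0.0854
```

```bash
python3 -c "
from h import *
tool()
im=trough('side');cv2.imwrite('pics/s11.png',im[120:400,200:480].repeat(2,0).repeat(2,1))
im=trough('scene');cv2.imwrite('pics/sc11.png',im[180:360,180:400].repeat(3,0).repeat(3,1))"
```

```text
t 17.2 tcp [ 0.6196 -0.0034  0.172 ] grasp [ 0.6187 -0.0033  0.017 ] toolx [-0.005  0.001 -1.   ] jawyaw 0.04 F [-4.7  2.4  3.3] q [-0.13  0.29  1.77 -0.    1.09 -1.74] open 0.085 rackg [-0.0847  0.0551]
side p 0.56 ctr 660 -62 size 57 268 axis deg 91.9 n 1649 ztop 0.0283
trough_left 0.81 [650.  98.  15.]
trough_right 0.87 [ 671. -191.   15.]
scene p 0.75 ctr 663 -49 size 55 277 axis deg 92.5 n 1810 ztop 0.031
trough_left 0.28 [647. 440.  15.]
```

View pics/s11.png

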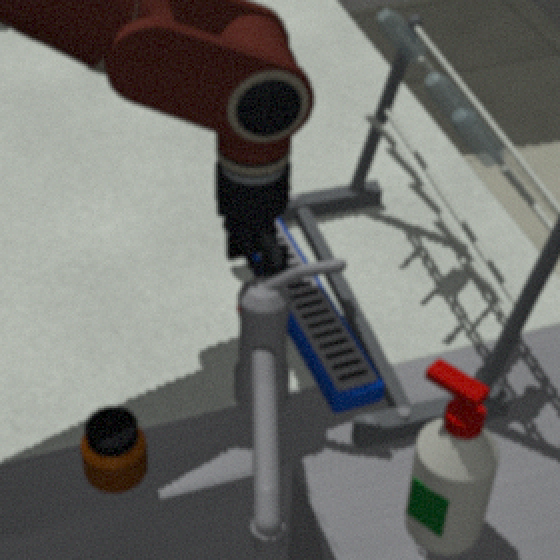

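View pics/sc11.png

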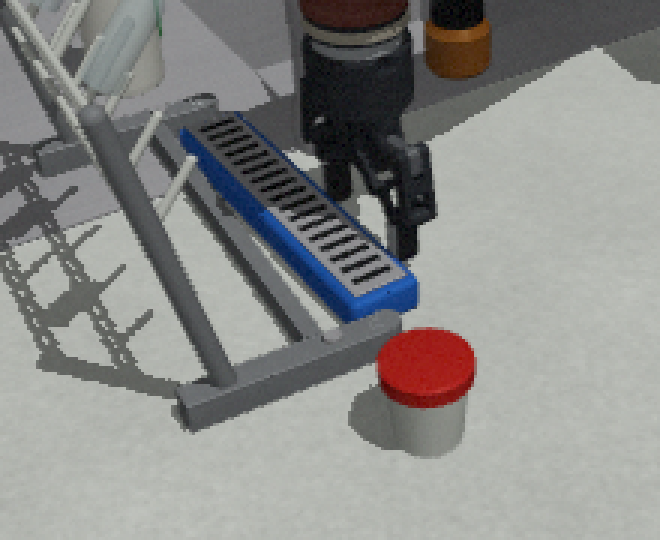

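Call:
{"fn": "carry_out", "kwargs": {
  "increments": [
    [[0,0,-0.25],[0.3,-0.2,0],1],
    [[0,0,-0.2],[0.3,-0.2,0],1]
  ]
}}

```text
t: 17.8
tool_pos: [0.631, -0.0108, 0.1713]
tool_rot: [-1.2, 1.216, 1.211]
contact_force: [-4.9, 4.6, 0.0]
opening: 0.0854
```

```bash
python3 -c "
from h import *
tool()
im=trough('side');cv2.imwrite('pics/s12.png',im[120:400,200:480].repeat(2,0).repeat(2,1))
im=trough('scene');cv2.imwrite('pics/sc12.png',im[180:360,180:400].repeat(3,0).repeat(3,1))"
```

```text
t 17.8 tcp [ 0.631  -0.0108  0.1713] grasp [ 0.6299 -0.0105  0.0163] toolx [-0.007  0.002 -1.   ] jawyaw -0.006 F [-4.9  4.6  0. ] q [-0.14  0.31  1.74  0.    1.1  -1.7 ] open 0.085 rackg [-0.0732  0.0484]
side p 0.94 ctr 667 -71 size 259 57 axis deg 89.2 n 1709 ztop 0.0283
trough_left 0.74 [668.  85.  15.]
trough_right 0.81 [ 664. -199.   15.]
none
```

View pics/sc12.png

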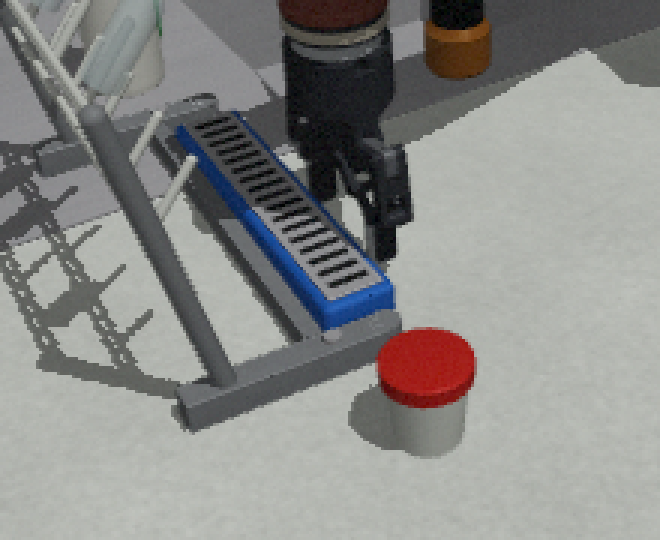

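Call:
{"fn": "carry_out", "kwargs": {
  "increments": [
    [[0,0,-0.2],[0.2,-0.05,0],1],
    [[0,0,-0.15],[0.2,-0.02,0],1],
    [[0,0,0],[0.15,0,0],1]
  ]
}}

```text
t: 18.4
tool_pos: [0.6392, -0.0116, 0.1718]
tool_rot: [-1.164, 1.244, 1.195]
contact_force: [-18.0, -0.4, 10.5]
opening: 0.0857
```

```bash
python3 -c "
from h import *
tool()
im=trough('side');cv2.imwrite('pics/s13.png',im[120:400,200:480].repeat(2,0).repeat(2,1))
im=trough('scene');cv2.imwrite('pics/sc13.png',im[180:360,180:400].repeat(3,0).repeat(3,1))"
```

```text
t 18.4 tcp [ 0.6392 -0.0116  0.1718] grasp [ 0.6356 -0.0111  0.0168] toolx [-0.023  0.003 -1.   ] jawyaw -0.043 F [-18.   -0.4  10.5] q [-0.13  0.33  1.71  0.    1.12 -1.66] open 0.086 rackg [-0.0675  0.048 ]
side p 0.71 ctr 671 -72 size 262 56 axis deg 87.2 n 1688 ztop 0.0284
trough_left 0.61 [682.  86.  15.]
trough_right 0.7 [ 669. -203.   15.]
scene p 0.81 ctr 674 -55 size 275 58 axis deg 87.1 n 1850 ztop 0.031
trough_left 0.9 [679.  83.  15.]
trough_right 0.79 [ 669. -192.   15.]
```

View pics/sc13.png

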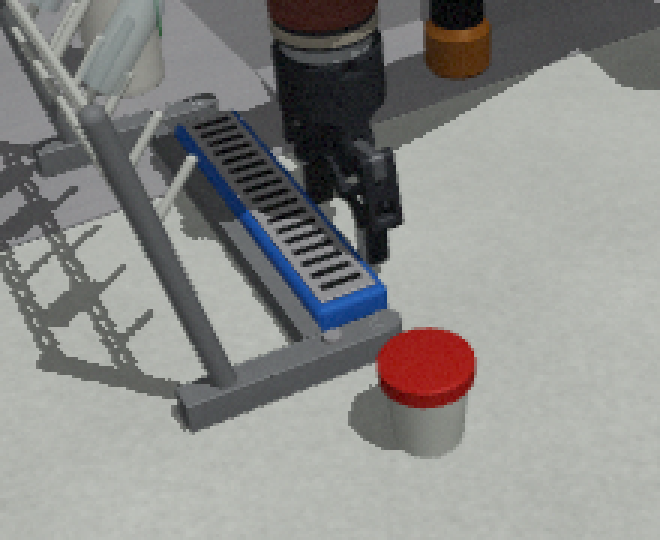

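View pics/s13.png

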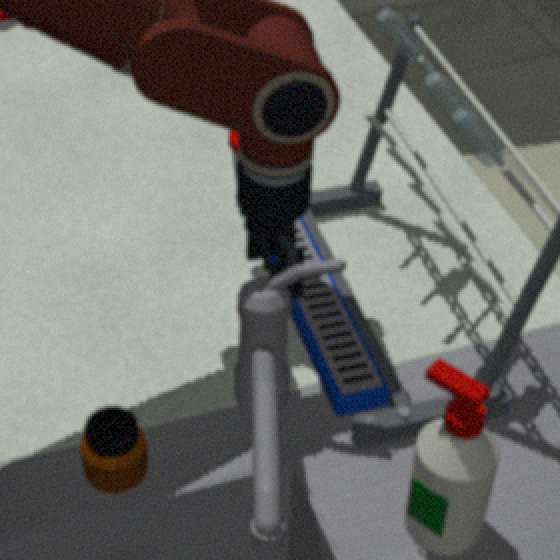

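Call:
{"fn": "carry_out", "kwargs": {
  "increments": [
    [[0,-0.1,0],[-0.7,0,0],1],
    [[0,-0.1,0],[-1,0.03,0],1],
    [[0,0,0],[-1,0.5,0],1],
    [[0,0,0],[-1,1,0.3],1],
    [[0,0,0],[-1,1,1],1],
    [[0,0,0],[-1,1,1],1],
    [[0,0,0],[-1,1,1],1],
    [[0,0,0],[-1,1,1],1]
  ]
}}

```text
t: 19.6
tool_pos: [0.4851, 0.0981, 0.2647]
tool_rot: [-1.183, 1.22, 1.159]
contact_force: [-0.1, 0.4, -0.2]
opening: 0.0855
```

```bash
python3 -c "
from h import *
tool()
im=trough('side');cv2.imwrite('pics/s14.png',im[120:400,200:480].repeat(2,0).repeat(2,1))
im=trough('scene');cv2.imwrite('pics/sc14.png',im[180:360,180:400].repeat(3,0).repeat(3,1))
# lateral check in rack frame, and trough edges vs rail along y using depth
for cam in ['side','scene']:
    im,d=get_image(cam);c=get_calibration(cam)
    P=cloud(c,masks_of(cam,'trough')[0]['region'],d); T=P[(P[:,2]>.022)&(P[:,2]<.042)]
    r=np.array([to_rack(p) for p in T])*1000
    print(cam,np.round(np.percentile(r,[.5,1,50,99,99.5],axis=0),1).tolist())
    for y in range(-130,140,40):
        s=r[abs(r[:,1]-y)<15]
        print(y,np.round(np.percentile(s[:,0],[2,98]),1) if len(s)>10 else None)
    for q in ['beaker','jar','pot','soap']:
        t=tip_of(cam,q)
        if t: print(q,np.round(atz(c,t[0]['centre'],0)[0]*1000)[:2])
"
```

```text
t 19.6 tcp [0.4851 0.0981 0.2647] grasp [0.4879 0.0977 0.1098] toolx [ 0.018 -0.003 -1.   ] jawyaw -0.049 F [-0.1  0.4 -0.2] q [ 0.05 -0.14  2.04 -0.    1.22 -1.47] open 0.086 rackg [-0.2198  0.1504]
side p 0.91 ctr 672 -62 size 282 56 axis deg 87.6 n 2283 ztop 0.0282
trough_left 0.8 [679.  91.  15.]
trough_right 0.64 [ 670. -203.   15.]
scene p 0.64 ctr 673 -57 size 281 57 axis deg 87.2 n 1828 ztop 0.031
trough_left 0.61 [674.  81.  15.]
trough_right 0.7 [ 666. -200.   15.]
side [[-56.7, -139.6], [-56.2, -138.2], [-31.3, -32.1], [-3.9, 130.8], [-3.4, 134.1]]
-130 [-55.6  -4.7]
-90 [-55.5  -4.2]
-50 [-55.8  -5. ]
-10 [-55.7  -4.2]
30 [-51.6  -5. ]
70 [-56.1  -5.2]
110 [-54.3  -5. ]
beaker [634. 435.]
jar [667. 141.]
pot [692. 187.]
soap [ 683. -343.]
scene [[-53.4, -126.3], [-52.5, -123.3], [-23.7, 31.9], [-0.6, 142.1], [-0.3, 143.1]]
-130 [-53.3  -2.2]
-90 [-54.1  -1.3]
-50 [-52.8  -1.4]
-10 [-50.8  -1.4]
30 [-50.6  -0.9]
70 [-50.9  -0.9]
110 [-50.5  -0.9]
beaker [638. 433.]
jar [ 424. -186.]
pot [695. 191.]
soap [ 676. -348.]
```

View pics/s14.png

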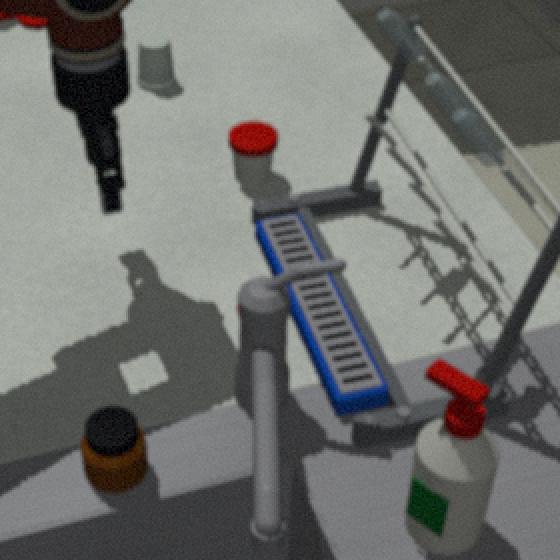

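View pics/sc14.png

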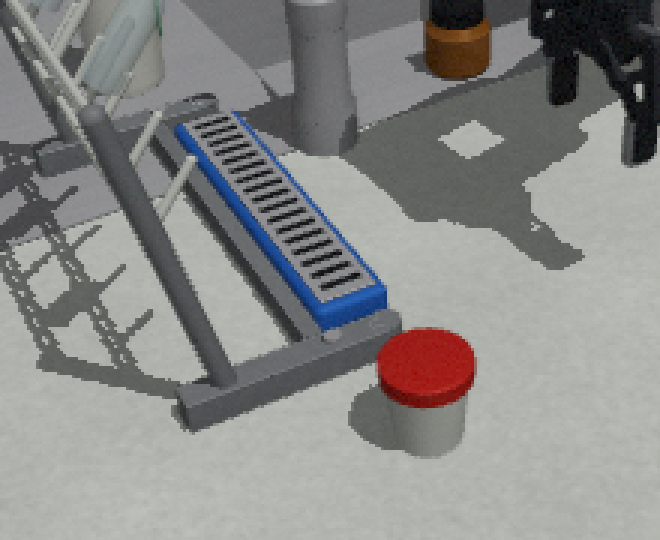

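```bash
python3 -c "
from station import *
print(finish_job())"
```

```text
the job is handed in; nothing more can be done
None
```

The trough now lies in its bay against the back rail, and the job is handed in at about 20 s of the 72 s allowed. No verdict was reported, so the result rests on my last checks.

**How it went:**
- I pushed the trough's front side with open fingers to turn it.
- I then slid it along its own length by its left-hand end until the right-hand end was behind the tap. At that point the right-hand end was about 80 mm behind the tap's centre and 20–40 mm past its centre line. The left-hand end was still about 0.10 m in front of the rail.
- Finally I pushed the left-hand end in until the force rose to 18 N against the rail, and backed the gripper clear.

**Last checks:**

| Check | Measured | Limit |
|---|---|---|
| Trough x in the rack frame | about -28 mm | -36 to -20 mm |
| Trough y in the rack frame | about 0 to +5 mm | ±22 mm |
| Angle to the rail | under 0.01 rad | 0.045 rad |

- **Flatness:** the top of the trough is at about 30 mm, so it lies flat.
- **Bystanders:** the beaker, pot and soap bottle were where they started, within a few millimetres of measurement scatter. No soap position came from the side camera at the start.
- **Robot:** the tool force read about zero, so it touches nothing. I saw no contact with the tap.

**Disagreements:** the side camera's network put the jar at (667, 141) mm. The picture and the scene camera show the jar unmoved at about (424, -186) mm, so I took that reading as false. The two cameras differ by 3–5 mm on the trough's x position.

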